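# Slide a pattern-plate hanger into the plate rail and click it into its stop

### The arm

A 6-joint arm with a two-finger parallel gripper is mounted at the origin on a cart in front of the work surface, level with it; the furniture and walls round the work are solid. World frame = base frame: x ahead of the robot, y to its left, z up, the work surface at z = 0. Lengths are in mm, angles in rad, forces in N, time in s.
With the tool pointing down it reaches from about 275 to 750 mm from the base axis. Payload 10.2 kg.
Tool frame: the origin (TCP) lies between the finger pads; the fingertips stand 8 mm ahead of it and the grasp point (between the pads) lies 11 mm behind it; z points along the fingers, x is the direction in which the jaws open and shut, and the axes are right-handed (so a half turn about z gives the same grasp; the last joint's range is limited). The gripper opens to 85 mm and grips with 20 to 120 N. Pads are 22 mm wide; open, the fingers measure 114 mm over their backs; the gripper's body (76 mm by 85 mm) begins 54 mm behind the grasp point. The pads swing forward as they close: fully open they stand 13 mm farther back than shut.
Start: joints at [1.114, 0.313, 1.498, -0, 1.331, -0.223], TCP at [121.642, 510.719, 239.294] pointing down, gripper open.
Joint ranges: [-2.94, 2.94], [-0.97, 2.17], [0.19, 2.56], [-1.23, 4.37], [0.02, 3.11], [-2.88, 2.88]. Speed limits (rad/s): [2.39, 2.39, 3.01, 3.14, 3.14, 3.14].

### API

Orientations are given as a unit quaternion [w, x, y, z].
In Python, from rig import sense, eyes, ctrl gives the robot as it stands.
- The arm moves only by the tool move_arm, never from a script. Its argument "rows" is a list that holds one entry, the list of rows, each a list of 5 numbers: the shift along the tool's x, y, z in mm, then the turn about the tool's z in units of 6 degrees (1.0 is 6 degrees), then the gripper command: -1 is shut, 1 is fully open, values between are in proportion. In form: [[[dx, dy, dz, roll, jaw], ...]]. A call has 1 to 12 rows; each row is the pose to reach, as a shift and turn from the pose measured when the call began, along the tool's axes at that moment; what a row does not reach only later rows make up. A row lasts 1/8 s, in which the tool goes at most 62.5 mm and 10.7 degrees, less where a joint would pass 70% of its speed; a pose out of reach is approached as far as the arm can. A call with a gripper value outside its range is refused whole. The fingers move at their own pace and stop on an object; "squeeze" is the grip in N (left out, the last holds). Time passes only in rows, so rows that repeat a pose let the fingers close. It gives the time, the measured TCP pose, the force and the opening at its end, in the units of the state.
- sense(): the state, without advancing time (a new reading comes with each control period).
- eyes.capture(name): name is "scene" or "top" or "wrist"; returns a dict with "color" (420x560x3 uint8, blue, green, red), "vertical_fov" (degrees; the focal length in pixels is half the picture's height over the tangent of half this angle, whatever the lens; pixels are square), "cx", "cy" (the principal point, pixels), "xyz" and "attitude" of the camera in the world. Camera axes: x right, y down, z forward; pixel columns grow to the right and rows downward; lengths in mm; the calibration is good to about 2 mm. A picture is of the moment at which its call begins. There is no depth.
- ctrl.finish_job(): hands the job in, once; it reports no verdict.
The state is a dict: "time_s": time; "joints": joint angles; "dq": joint speeds; "tau": joint torques, N m; "eef_pos": TCP position; "ee_rot": TCP orientation; "force": force on the tool from outside, world axes, zero at the start; "wrist_torque": the same for the moment, N m; "grip_width": opening from 0.0 (shut) to 1.0 (fully open).
Only numpy, scipy, OpenCV 4.12 (cv2) and the standard library are available. Lean on these libraries where they do the work, as an engineer would, in place of code of your own. Each camera call takes 0.05 s, during which the arm holds its last target. There are 200 camera calls.

### The job

Hang the pattern plate that stands on the bench back in the plate rail: take its hanger by the blue grip, feed the two white glides into the open end of the rail, and slide it along until it clicks home under the spring clip of the near stop, up against the rubber buffer. Nobody has measured where that stop is clamped, so feel for it, push no harder than about 12 N, keep the hanger upright and leave the other things alone; let go when it is parked.

Things in the scene. Friction and masses are not known exactly. Their poses are not given: they have to be found in the camera images.
- hanger: loose hanger, 0.14 to 0.25 kg, 60 mm wide, 132 mm tall: bent steel cradle holding a pale round pattern plate (56 mm across) that faces its front, -x. Stands on its own foot (x -28 to +22 mm). Origin on the foot's underside below the blue grip; z up, y along its width, x to its back. Back plate 56 mm wide (y), rear face at x = 8 mm, up to 70 mm high; above it only stem and grip, 26 mm wide
- hanger_grip (a point): middle of the blue grip on top of the hanger, at [0, 0, 115] mm of its frame, same axes: a block 12 mm (x) by 26 mm (y), 98 to 132 mm above the foot's underside. Pinch it from above, fingers closing along y
- hanger_glides (a point): midway between the two white nylon glide discs on the neck behind the grip, at [32, 0, 92] mm of the hanger's frame, same axes. Discs 23 mm in diameter, 10 mm thick (x 27 to 37 mm), centred at y = -18 and +18 mm, so they reach y = -29.5 to +29.5 mm. The neck between grip and discs is 18 mm wide (y), 8 mm high
- rail: fixed aluminium channel, 360 mm long, on two grey posts. Origin on the bench under its middle; y along it, x to its back, z up; slotted front looks to -x. Channel axis 127 mm high; inside 12 mm deep (x), 26 mm high; front slot 12 mm high for the neck, lips' front face at x = -9 mm. Steel guide rod at 75 mm height (front x = -23 mm, y > -160 mm) behind the hung back plates
- rail_mouth (a point): centre of the rail's only open end, on the channel axis, [0, -180, 127] mm of the rail's frame, same axes. The glides enter here moving along +y, hanger parallel to the rail. The last 10 mm flare outwards by up to 2.5 mm; the full channel begins 10 mm in. Hung, the glides lie on the channel floor: their midpoint at x = 0, z = 125.5 mm; sliding takes about 1 N
- stop_span (a point): NOT the stop, only the middle of the span where it may be clamped, on the channel axis, [0, 5, 127] mm of the rail's frame. Stop: dark block with black thumbscrew on the roof; its rubber buffer in the channel has its face (towards the mouth) anywhere at y = -45 to +55 mm, not measured. The buffer gives 4 mm at 4 N per mm, then is hard. A second, occupied stop and hanger at y > 80 mm: leave alone
- stop_clip (a joint): lift (rad) of the near stop's spring clip: 0 free, 0.13 to 0.2 over the top of a glide, about 0.055 behind the leading glide of a parked hanger. Its nose hangs into the channel 17.5 mm before the buffer's face; the leading glide meets it and needs 5 to 9 N to pass, then about 16 mm on touches the buffer while the nose drops behind it. Released before the top, it pushes the hanger back
- press_mould: bystander: white hand press with green knob, 69 mm wide, 169 mm tall, standing left of the rail; origin under its middle
- plate_spare: bystander: pale round pattern plate, 56 mm across and 11 mm thick, lying flat left of the rail; origin under its middle
- cake: bystander: a single golden moon cake, 74 mm across, 33 mm tall, on the bench to the right behind the rail's open end; origin under its middle

How it is judged (in metres and radians):
On the way:
1. both glides are inside the rail, entered at its open end (x of hanger_glides in the frame of rail between -0.004 and 0.004 m and z of hanger_glides in the frame of rail between 0.1225 and 0.1315 m and y of hanger_glides in the frame of rail between -0.15 and -0.095 m), for 0.1 s.
At the end, for the whole second after the job is handed in: The hanger hangs at rest in the rail, upright and parallel to it within 0.1 rad, its glides within 4 mm of the channel's axis, parked between y = -80 and +34 mm of the rail with the clip's nose dropped behind its leading glide (clip lift between 0.03 and 0.085 rad), and nothing holds it (x of hanger_glides in the frame of rail between -0.004 and 0.004 m and z of hanger_glides in the frame of rail between 0.1225 and 0.1315 m and y of hanger_glides in the frame of rail between -0.08 and 0.034 m and value of joint stop_clip between 0.03 and 0.085 rad and angle between the y axis of hanger and the y axis of rail, either way round below 0.1 rad and angle between hanger's own z axis and vertical below 0.1 rad and linear speed of hanger below 0.01 m/s); the robot touches nothing.
It fails at once if the hanger and the rail (with its stop) press on one another with more than 40 N (all their contacts added up; pushing along the rail with 12 N stays well below) (contact force between hanger and rail above 40 N).
It fails at once if the robot presses on the rail with more than 15 N (contact force between any of the fingers, the arm and rail above 15 N).
It fails at once if the hanger is tipped more than 0.6 rad (angle between hanger's own z axis and vertical above 0.6 rad).
It fails at once if the press mould, the spare pattern plate, the single moon cake: one of them is moved more than 20 mm (distance of any of press_mould, plate_spare, cake from where it was at the start of the episode above 0.02 m).
It also fails if it takes over 72 s, if anything falls off the work surface, if the arm or the gripper's body presses on something with over 40 N, if the wrist force passes 120 N, or if a joint passes its speed limit or range.

## Working session

There is one attempt and no reset: what is moved stays moved. The work goes in short steps, Python scripts to look and compute and a tool call to move; the robot and the scene stay as the last step left them, time stands still between calls to the robot, and variables do not carry over. Pictures are saved under pics/ and viewed, about 8 in all and at most 12, crops included, and the job is handed in when it is done.

Besides the shell and the picture viewer there is one more tool, called after "Request:" as name(argument=value, ...), one argument or row to a line, values as JSON. move_arm: Moves the arm, as the interface text tells. Its arguments: {"type":"object","properties":{"rows":{"type":"array","items":{"type":"array","items":{"type":"array","items":{"type":"number"}}}},"squeeze":{"type":"number"}},"required":["rows"]}

```bash
ls; mkdir -p pics; cat > h.py <<'E'
import numpy as np, cv2
from scipy.spatial.transform import Rotation as R
from rig import sense, eyes, ctrl
def cap(n,f=None):
    c=eyes.capture(n)
    if f: cv2.imwrite('pics/'+f,c['color'])
    c['f']=c['color'].shape[0]/2/np.tan(np.radians(c['vertical_fov'])/2)
    q=np.array(c['attitude'],float)
    c['R']=R.from_quat(q[[1,2,3,0]]).as_matrix() if q.size==4 else q
    c['p']=np.array(c['xyz'],float); return c
def ray(c,u,v):
    d=c['R']@np.array([(u-c['cx'])/c['f'],(v-c['cy'])/c['f'],1]); return d/np.linalg.norm(d)
def onz(c,u,v,z):
    d=ray(c,u,v); return c['p']+d*(z-c['p'][2])/d[2]
def tri(c1,a,c2,b):
    d1,d2=ray(c1,*a),ray(c2,*b); s=np.linalg.lstsq(np.c_[d1,-d2],c2['p']-c1['p'],rcond=None)[0]
    p,q=c1['p']+s[0]*d1,c2['p']+s[1]*d2; return (p+q)/2,np.linalg.norm(p-q)
def proj(c,P):
    x=c['R'].T@(np.array(P)-c['p']); return np.array([c['cx']+c['f']*x[0]/x[2],c['cy']+c['f']*x[1]/x[2]])
E
python3 - <<'E'
from h import *
s=sense(); print({k:(np.round(v,3).tolist()) for k,v in s.items()})
a=cap('scene');b=cap('top')
for c in(a,b):print(c['p'],c['attitude'],c['f'],c['cx'],c['cy'])
cv2.imwrite('pics/1s.png',a['color'])
cv2.imwrite('pics/1t.png',b['color'])
E
```

```text
pics
{'time_s': 0.0, 'joints': [1.114, 0.313, 1.498, -0.0, 1.331, -0.223], 'dq': [-0.0, -0.002, -0.001, 0.0, 0.002, 0.001], 'tau': [0.001, -41.226, -25.974, -0.0, 0.004, 0.0], 'eef_pos': [121.526, 510.482, 238.734], 'ee_rot': [0.0, 0.785, 0.62, -0.001], 'force': [-1.076, -0.489, 0.573], 'wrist_torque': [0.021, -0.007, 0.027], 'grip_width': 1.002}
[  -1.7313247  -993.4147555   684.77588747] [-0.5096189   0.83193011 -0.18087632  0.12435686] 416.42984544829574 288.14409694823763 212.30939264273323
[ 289.75024057   50.00422186 1651.58087538] [ 0.05435326 -0.70031832  0.71008088 -0.04883767] 526.8736184104935 272.78313259600714 209.3452251890289
```

View pics/1s.png

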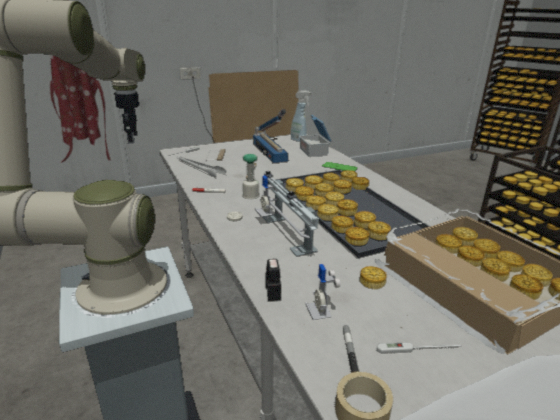

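View pics/1t.png

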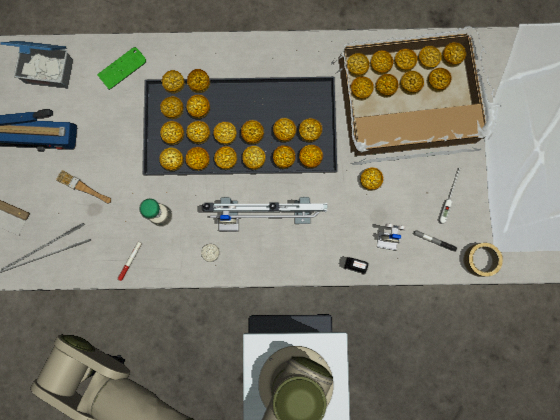

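The scene picture shows the hanger near (322,290), with the rail from about (310,245) back to (268,185). The top view has the hanger at (389,237), and the rail runs from (328,208) at the mouth to (200,208). Next I'll enlarge these areas.

```bash
python3 - <<'E'
import cv2,numpy as np
a=cv2.imread('pics/1s.png');b=cv2.imread('pics/1t.png')
z=lambda i,x,y,w,h,k:cv2.resize(i[y:y+h,x:x+w],None,fx=k,fy=k,interpolation=cv2.INTER_CUBIC)
top=np.hstack([z(b,190,190,145,50,4)[:200,:580],z(b,366,214,44,40,5)])
bot=np.hstack([z(a,240,165,90,95,4)[:380],z(a,300,255,55,66,6)[:380]])
w=800
im=np.zeros((200+380,w,3),np.uint8);im[:200,:min(w,top.shape[1])]=top[:,:w];im[200:,:bot.shape[1]]=bot
cv2.imwrite('pics/2.png',im)
E
```

```text
(no output)
```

View pics/2.png

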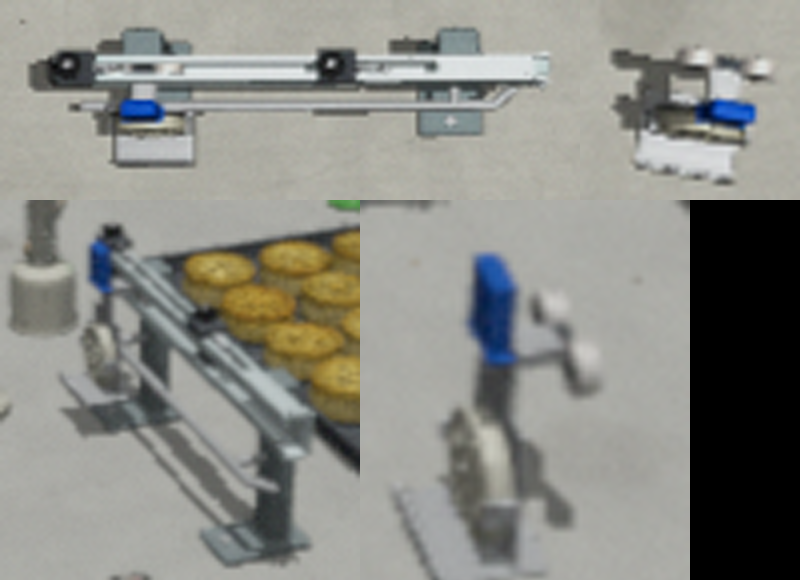

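The enlargement shows the hanger nearly parallel to the rail, yawed a little, with its glides towards +x. The near stop is at about top pixel (273,207) and the mouth at (327,207). Now I'll measure these.

```bash
cat >> h.py <<'E'
def blobs(c,lo,hi,amin=8):
    m=cv2.inRange(cv2.cvtColor(c['color'],cv2.COLOR_BGR2HSV),lo,hi)
    n,l,s,ce=cv2.connectedComponentsWithStats(m)
    return [(s[i,4],ce[i],cv2.minAreaRect(np.argwhere(l==i)[:,::-1].astype(np.float32))) for i in range(1,n) if s[i,4]>=amin]
E
python3 - <<'E'
from h import *
a=cap('scene');b=cap('top')
for c in(a,b):
    print([(n,np.round(ce,1),np.round(r[1],1),round(r[2])) for n,ce,r in blobs(c,(108,120,60),(125,255,255))if n<300])
for n,ce,r in blobs(b,(108,120,60),(125,255,255)): 
    if n<300: print(np.round(onz(b,*ce,130)))
for n,u,v in [('mouth',327,207),('stop',273,207),('end',204,207),('glL',381,228),('glR',396,229.5)]:
    print(n,np.round(onz(b,u,v,140 if n[0]!='g' else 100),1))
E
```

```text
[(np.int32(53), array([264.8, 181. ]), array([12.,  4.]), 90), (np.int32(93), array([321.7, 273. ]), array([18.,  6.]), 90)]
[(np.int32(45), array([224.9, 216.8]), array([ 4., 10.]), 90), (np.int32(36), array([395.9, 235.8]), array([4., 8.]), 90)]
[494. 200. 130.]
[ 431. -295.  130.]
mouth [516.8 -96.9 140. ]
stop [519.1  59.6 140. ]
end [522.  260.1 140. ]
glL [ 457.7 -258.5  100. ]
glR [ 452.6 -302.5  100. ]
```

Request:
move_arm(
  rows=[
    [[-50, 80, -20, 0, 1], [-105, 165, -50, 0, 1], [-156, 252, -61, 0, 1], [-220, 290, -61, 0, 1], [-285, 330, -61, 0, 1], [-345, 370, -61, 0, 1], [-405, 395, -61, 0, 1], [-465, 415, -61, 0, 1], [-525, 430, -61, 0, 1], [-585, 440, -61, -0.5, 1], [-645, 450, -61, -1, 1], [-705, 455, -61, -1, 1]],
  ],
)

```text
time_s: 1.7
eef_pos: [401.4, -151.6, 299.7]
ee_rot: [0.0, 0.751, 0.66, -0.0]
force: [1.4, 0.7, -0.1]
grip_width: 1.002
```

```bash
python3 - <<'E'
from h import *
s=sense(); print({k:(np.round(s[k],3).tolist()) for k in('time_s','joints','eef_pos','ee_rot','force')})
c=cap('wrist','3.png'); print(c['p'],c['R'].round(3),c['f'],c['cx'],c['cy'])
E
```

```text
{'time_s': 1.7, 'joints': [-0.635, 0.056, 1.651, -0.001, 1.434, -2.077], 'eef_pos': [401.434, -151.645, 299.664], 'ee_rot': [0.0, 0.751, 0.66, -0.0], 'force': [1.365, 0.651, -0.067]}
[ 316.85656819 -140.21868455  433.83563479] [[ 0.128  0.938  0.322]
 [ 0.992 -0.121 -0.041]
 [-0.     0.325 -0.946]] 309.4345002088818 281.7580218084248 209.04955346997397
```

View pics/3.png

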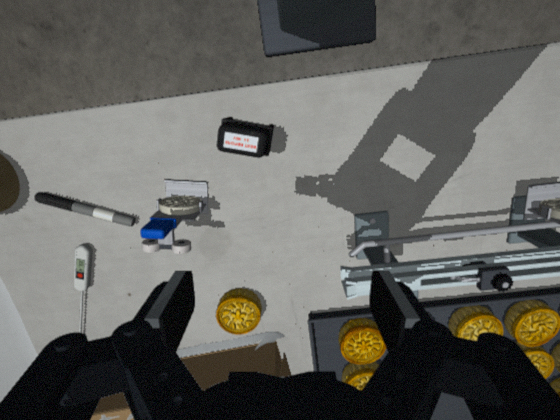

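The wrist view shows the hanger's grip at (157,229), its discs at (150,246) and (181,246), and the rail mouth end at (343,281). I'll turn the tool half round so the camera looks from behind at glides and rail. First I need rough positions.

```bash
python3 - <<'E'
from h import *
c=cap('wrist')
for n,ce,r in blobs(c,(108,120,60),(125,255,255),30): print('blue',n,ce.round(1),onz(c,*ce,128).round(1))
for u,v in [(150,246),(181,246)]: print(onz(c,u,v,98).round(1))
for u,v in [(342,268),(343,294)]: print('mouth',onz(c,u,v,140).round(1))
for u,v in [(560,250),(560,278)]: print('rail',onz(c,u,v,140).round(1))
E
```

```text
blue 389 [162.1 228.9] [ 425.4 -289.8  128. ]
[ 455.7 -324.    98. ]
[ 460.6 -287.2   98. ]
mouth [ 490.7 -104.5  140. ]
mouth [ 523.3 -105.7  140. ]
rail [499.4 123.1 140. ]
rail [533.9 128.3 140. ]
```

Request:
move_arm(
  rows=[
    [[-30, 10, 0, 1.7, 1], [-60, 20, 0, 3.4, 1], [-90, 30, 0, 5.1, 1], [-120, 40, 0, 6.8, 1], [-137, 41, 0, 8.5, 1], [-137, 41, 0, 10.2, 1], [-137, 41, 0, 11.9, 1], [-137, 41, 0, 13.6, 1], [-137, 41, 0, 15.3, 1], [-137, 41, 0, 17, 1], [-137, 41, 0, 18.7, 1], [-137, 41, 0, 20.4, 1]],
  ],
)

```text
time_s: 3.3
eef_pos: [423.5, -294.8, 299.1]
ee_rot: [0.001, 0.938, -0.346, -0.001]
force: [0.2, 0.4, -0.1]
grip_width: 0.999
```

Request:
move_arm(
  rows=[
    [[0, 0, 10, 1.7, 1], [0, 0, 20, 3.4, 1], [0, 0, 30, 5.1, 1], [0, 0, 40, 6.8, 1], [0, 0, 50, 8.5, 1], [0, 0, 60, 9.6, 1], [0, 0, 60, 9.6, 1], [0, 0, 60, 9.6, 1]],
  ],
)

```text
time_s: 4.3
eef_pos: [423.7, -294.6, 239.5]
ee_rot: [-0.001, -0.657, 0.754, 0.0]
force: [-0.2, 0.1, 0.7]
grip_width: 1.001
```

```bash
python3 - <<'E'
from h import *
s=sense(); print({k:(np.round(s[k],3).tolist()) for k in('time_s','joints','eef_pos','ee_rot','force')})
c=cap('wrist','4.png'); print(c['p'],c['R'].round(3))
for n,ce,r in blobs(c,(108,120,60),(125,255,255),30): print('blue',n,ce.round(1),np.round(r[1],1),r[2],onz(c,*ce,132).round(1))
E
```

```text
{'time_s': 4.3, 'joints': [-0.834, 0.293, 1.524, -0.002, 1.325, 0.875], 'eef_pos': [423.654, -294.58, 239.531], 'ee_rot': [-0.001, -0.657, 0.754, 0.0], 'force': [-0.228, 0.066, 0.653]}
[ 505.76374477 -305.4510514   373.59997588] [[-0.137 -0.936 -0.325]
 [-0.991  0.13   0.044]
 [ 0.001  0.328 -0.945]]
blue 546 [281.4 194.6] [31.1 21.4] 3.814074993133545 [ 435.  -295.6  132. ]
```

View pics/4.png

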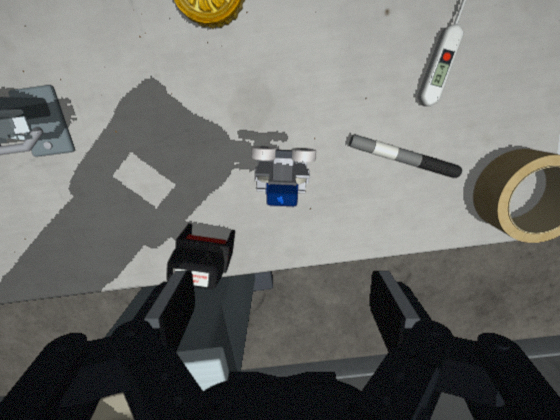

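The discs are at (264,154) and (304,155), level in the image, so the yaw matches. The grip's top front edge is near row 206 at column 281.

```bash
python3 - <<'E'
from h import *
c=cap('wrist')
m=cv2.inRange(cv2.cvtColor(c['color'],cv2.COLOR_BGR2HSV),(105,120,30),(128,255,255))
ys,xs=np.nonzero(m[150:260,240:330]); ys+=150;xs+=240
print(ys.min(),ys.max(),xs.min(),xs.max()); 
v=c['color'][175:212,281].tolist(); print([(175+i,x) for i,x in enumerate(v)][::2])
print('front top edge',onz(c,281.5,ys.max()+.5,132).round(1))
g=cv2.cvtColor(c['color'],cv2.COLOR_BGR2HSV)
w=((g[...,1]<45)&(g[...,2]>175)).astype(np.uint8)[140:170,240:325]
n,l,s,ce=cv2.connectedComponentsWithStats(w)
for i in range(1,n):
  if s[i,4]>20: print('white',s[i]+np.array([240,140,0,0,0]),onz(c,*(ce[i]+[240,140]),100).round(1))
s=sense();print(s['eef_pos'],R.from_quat(np.r_[s['ee_rot'][1:],s['ee_rot'][0]]).as_matrix().round(4))
for P in [(425,-295,132),(431,-295,132),(455,-295,100)]:print(P,proj(c,P).round(1))
E
```

```text
183 205 266 297
[(175, [105, 98, 100]), (177, [107, 102, 101]), (179, [106, 104, 99]), (181, [73, 70, 71]), (183, [107, 104, 101]), (185, [72, 36, 15]), (187, [67, 27, 0]), (189, [71, 32, 7]), (191, [71, 28, 4]), (193, [88, 43, 14]), (195, [108, 45, 7]), (197, [206, 102, 33]), (199, [198, 94, 21]), (201, [196, 90, 21]), (203, [160, 68, 4]), (205, [92, 53, 39]), (207, [179, 185, 181]), (209, [171, 177, 173]), (211, [173, 177, 178])]
front top edge [ 425.8 -294.4  132. ]
white [271 140  54  30 761] [ 461.3 -322.3  100. ]
white [256 150  18  10 166] [ 464.5 -284.3  100. ]
white [274 159  19   7  87] [ 456.1 -300.7  100. ]
[ 423.61425482 -294.76171345  239.53048535] [[-1.387e-01 -9.903e-01 -1.100e-03]
 [-9.903e-01  1.387e-01 -1.200e-03]
 [ 1.400e-03  9.000e-04 -1.000e+00]]
(425, -295, 132) [282.3 206.3]
(431, -295, 132) [281.3 199.4]
(455, -295, 100) [277.6 163.2]
```

Request:
move_arm(
  rows=[
    [[0, -7, 25, 0, 1], [-0.5, -7.3, 55, 0, 1], [-0.5, -7.3, 85, 0, 1], [-0.5, -7.3, 110, 0, 1], [-0.5, -7.3, 128, 0, 1], [-0.5, -7.3, 135, 0, 1], [-0.5, -7.3, 135, 0, 1], [-0.5, -7.3, 135, 0, 1]],
  ],
  squeeze=50,
)

```text
time_s: 5.4
eef_pos: [431.1, -295.7, 105.4]
ee_rot: [-0.001, -0.656, 0.754, -0.001]
force: [-0.3, 0.2, -0.2]
grip_width: 1.003
```

```bash
python3 - <<'E'
from h import *
c=cap('wrist','5.png');s=sense();print(s['eef_pos'],s['force'])
E
```

```text
[ 431.06633489 -295.70823236  105.33388881] [-0.20750836  0.22280827 -1.05325443]
```

View pics/5.png

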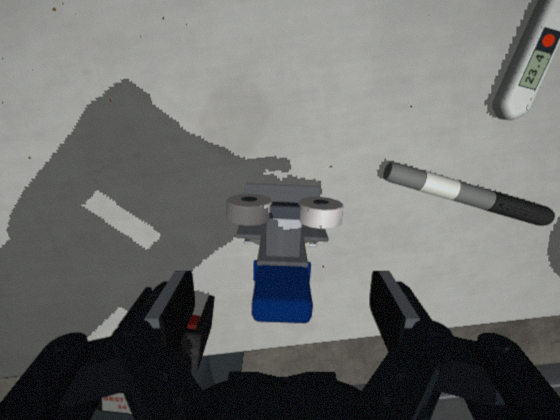

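The blue grip (centre (282,297)) sits between the pads, and the discs at (248,209) and (321,212) are almost level. Closing now.

Request:
move_arm(
  rows=[
    [[0, 0, 0, 0, -1], [0, 0, 0, 0, -1], [0, 0, 0, 0, -1], [0, 0, 0, 0, -1], [0, 0, 0, 0, -1], [0, 0, 0, 0, -1], [0, 0, 0, 0, -1], [0, 0, 0, 0, -1]],
  ],
  squeeze=60,
)

```text
time_s: 6.45
eef_pos: [431.2, -295.9, 105.6]
ee_rot: [-0.001, -0.656, 0.754, -0.001]
force: [1.1, -0.6, 4.9]
grip_width: 0.297
```

Request:
move_arm(
  rows=[
    [[0, 0, -15, 0, -1], [0, 0, -40, 0, -1], [0, 0, -60, 0, -1], [0, 0, -60, 0, -1]],
  ],
)

```text
time_s: 6.95
eef_pos: [431.5, -296.0, 166.9]
ee_rot: [-0.001, -0.656, 0.754, -0.002]
force: [-0.9, -1.5, -2.6]
grip_width: 0.295
```

```bash
python3 - <<'E'
from h import *
c=cap('wrist','6.png');s=sense();print(s['time_s'],s['eef_pos'],s['force'],s['grip_width'],s['ee_rot'])
E
```

```text
7.0 [ 431.08639719 -295.60332851  165.68043448] [-0.63831391 -0.95561894 -2.8440546 ] 0.29785676346109197 [-0.00080565 -0.65633469  0.75446835 -0.00127709]
```

View pics/6.png

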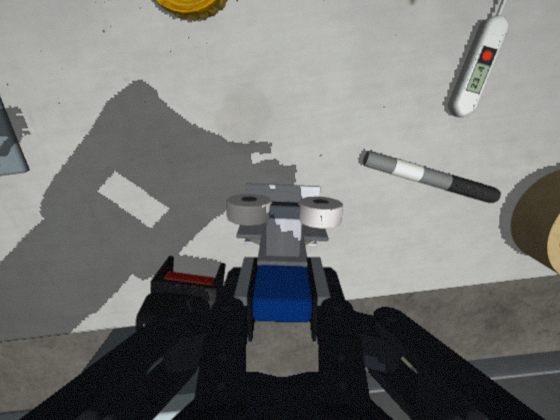

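The grip is held, with the discs at (248,209) and (322,212) still in view. Next I move in front of the mouth at about insertion height and turn parallel to the rail.

Request:
move_arm(
  rows=[
    [[-35, -8, 0, -0.3, -1], [-75, -16, 0, -0.6, -1], [-110, -23, 5, -1, -1], [-135, -29, 15, -1, -1], [-142, -29.5, 22, -1, -1], [-142, -29.5, 24, -1, -1], [-142, -29.5, 24, -1, -1]],
  ],
)

```text
time_s: 7.88
eef_pos: [479.7, -159.9, 141.1]
ee_rot: [-0.001, -0.695, 0.719, -0.001]
force: [0.8, -0.7, -1.4]
grip_width: 0.293
```

```bash
python3 - <<'E'
from h import *
c=cap('wrist','7.png');s=sense();print(s['time_s'],s['eef_pos'],s['force'],s['grip_width'],s['ee_rot']);print(c['p'],c['R'].round(3).tolist())
E
```

```text
7.925 [ 479.80331608 -159.96172651  141.33664349] [-0.32934443  0.05159237 -1.29360352] 0.2967433942306025 [-0.00092017 -0.69452343  0.71946836 -0.0012784 ]
[ 562.38397697 -161.90010453  275.32411275] [[-0.034, -0.945, -0.326], [-0.999, 0.033, 0.009], [0.002, 0.327, -0.945]]
```

View pics/7.png

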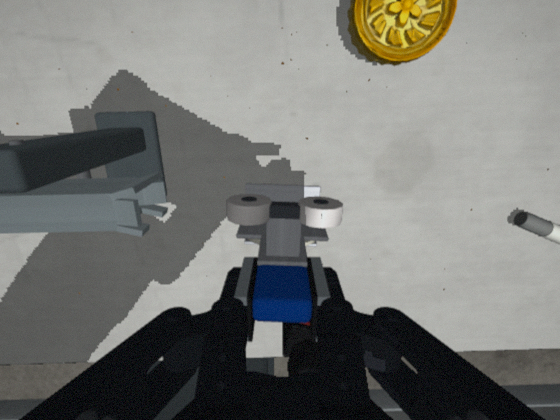

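```bash
python3 - <<'E'
import cv2
a=cv2.imread('pics/7.png')[165:260,0:350]
cv2.imwrite('pics/8.png',cv2.resize(a,(800,217*1),interpolation=cv2.INTER_CUBIC) if 0 else cv2.resize(a[:, 90:350],None,fx=3,fy=3,interpolation=cv2.INTER_CUBIC))
E
```

```text
(no output)
```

View pics/8.png

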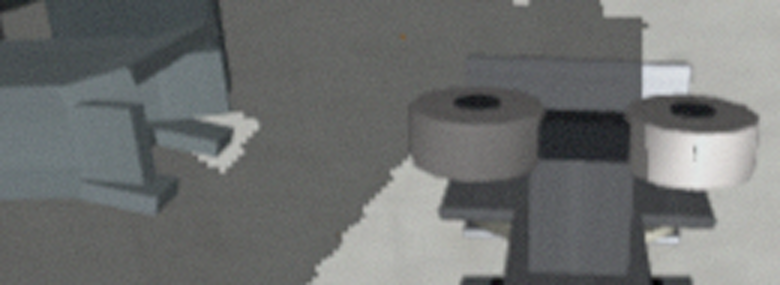

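The crop shows the flared mouth at crop (80–235, 20–212) and the disc rims, where rear top edge is at about row 122 and front top edge at about row 178. I'll now find the rail edges and compare.

```bash
python3 - <<'E'
from h import *
c=cap('wrist')
g=cv2.cvtColor(c['color'],cv2.COLOR_BGR2GRAY)
e=cv2.Canny(cv2.GaussianBlur(g,(3,3),0),25,70); e[260:]=0;e[:120]=0;e[:,170:]=0
for l in cv2.HoughLinesP(e,1,np.pi/720,25,minLineLength=35,maxLineGap=6)[:,0]:
    a,b=onz(c,l[0],l[1],142),onz(c,l[2],l[3],142)
    d=b-a
    print(l,a[:2].round(1),b[:2].round(1),'slope',round(d[0]/d[1],3) if abs(d[1])>1 else None)
z=sense()['eef_pos'][2]-2
O=lambda u,v:(u/3+90,v/3+165)
print('ztop',z)
for n,u,v in [('L rear',476,122),('L front',476,179),('R rear',693,128),('R front',693,186)]: print(n,onz(c,*O(u,v),z).round(1))
for n,u,v in [('L left',408,120),('L right',543,120),('R left',628,130),('R right',759,130)]: print(n,onz(c,*O(u,v),z-11.5).round(1))
for n,u,v in [('roof fl mouth',153,178),('roof fl mouth back',140,105),('roof fr start',80,180),('roof back start',78,102),('lip tip',175,181),('low tip',235,128)]: print(n,onz(c,*O(u,v),142).round(1))
E
```

```text
[ 47 194 113 193] [527.2 -55.7] [526.6 -85.4] slope 0.019
[  0 233 116 230] [509.2 -28.5] [508.7 -83. ] slope 0.008
[ 27 192 145 150] [528.4 -47.1] [ 545.1 -103.1] slope -0.298
[ 70 133 121 127] [553.3 -72.9] [555.  -94.8] slope -0.077
[156 122 169 202] [ 556.5 -109.7] [ 521.5 -109.8] slope None
[  5 135  44 135] [553.4 -45.4] [552.9 -61.7] slope 0.035
[ 23 193 101 165] [528.  -45.2] [539.4 -82.8] slope -0.301
[162 181 168 219] [ 531.3 -108.2] [ 513.4 -108. ] slope None
[132 198 138 236] [524.  -93.4] [505.3 -92.6] slope None
ztop 139.4672101062384
L rear [ 517.7 -145.4  139.5]
L front [ 508.2 -144.7  139.5]
R rear [ 515.5 -178.9  139.5]
R front [ 505.8 -179.   139.5]
L left [ 514.7 -132.6  128. ]
L right [ 513.9 -155.2  128. ]
R left [ 511.6 -169.4  128. ]
R right [ 510.8 -191.4  128. ]
roof fl mouth [511.2 -95.1 142. ]
roof fl mouth back [523.  -95.3 142. ]
roof fr start [511.2 -83.8 142. ]
roof back start [523.8 -86.1 142. ]
lip tip [510.5 -98.4 142. ]
low tip [ 518.8 -109.1  142. ]
```

Rail axis at the mouth is x≈517.5 with slope ≈0.014. The glide midpoint is at (511.8, −162) with yaw slope 0.063. I'll shift +5 mm in x, turn about 2.8° and stop just short of the mouth.

Request:
move_arm(
  rows=[
    [[-8, -4, 1, -0.47, -1], [-18, -4.2, 1, -0.47, -1], [-26, -4.2, 1, -0.47, -1], [-26, -4.2, 1, -0.47, -1], [-26, -4.2, 1, -0.47, -1]],
  ],
)

```text
time_s: 8.6
eef_pos: [485.0, -134.1, 140.5]
ee_rot: [0.001, 0.712, -0.702, 0.002]
force: [0.0, -0.1, -1.9]
grip_width: 0.291
```

```bash
python3 - <<'E'
from h import *
c=cap('wrist','9.png');s=sense();print(s['time_s'],s['eef_pos'],s['force'],s['ee_rot'])
a=c['color'][165:260,90:350]
cv2.imwrite('pics/9c.png',cv2.resize(a,None,fx=3,fy=3,interpolation=cv2.INTER_CUBIC))
E
```

```text
8.65 [ 485.00161733 -134.20136183  140.41755685] [-0.14336443 -0.4409008  -2.47939527] [ 0.00092479  0.71200633 -0.70217094  0.0014529 ]
```

View pics/9c.png

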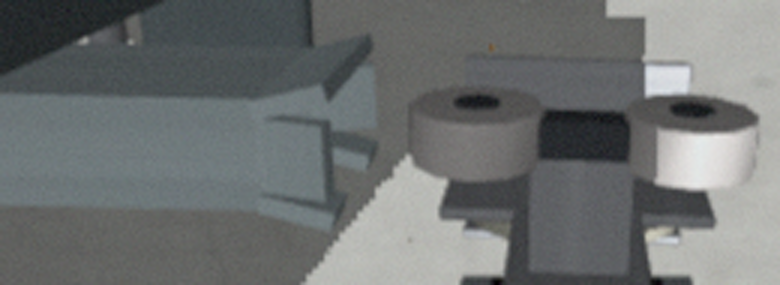

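The discs now sit parallel to the rail and nearly in line: rim rows are 122–178 and the roof edges are at rows 95 and 208. Numeric check next.

```bash
python3 - <<'E'
from h import *
c=cap('wrist')
O=lambda u,v:(u/3+90,v/3+165)
z=sense()['eef_pos'][2]-2
for n,u,v,h in [('L rear',476,122,z),('L front',476,179,z),('R rear',693,128,z),('R front',693,186,z),('roof rear',0,90,143),('roof rear',245,99,143),('roof front',0,204,143),('roof front',258,212,143),('L left',408,120,z-11.5),('R right',759,130,z-11.5),('flare end',330,150,145)]: print(n,onz(c,*O(u,v),h).round(1))
E
```

```text
L rear [ 522.1 -117.7  138.4]
L front [ 512.6 -117.5  138.4]
R rear [ 521.6 -151.3  138.4]
R front [ 511.9 -151.9  138.4]
roof rear [527.6 -48.1 143. ]
roof rear [526.8 -84.1 143. ]
roof front [509.3 -44.7 143. ]
roof front [508.5 -84.2 143. ]
L left [ 518.5 -105.1  126.9]
R right [ 517.5 -164.1  126.9]
flare end [519.6 -96.6 145. ]
```

Glide midpoint is (517.05, −134.6), with the rail axis about 517 there and the slopes equal. Feeding in gently.

Request:
move_arm(
  rows=[
    [[-2.5, 0, 0, 0, -1], [-5, -0.1, 0, 0, -1], [-7.5, -0.2, 0, 0, -1], [-10, -0.3, 0, 0, -1], [-12.5, -0.4, 0, 0, -1], [-15, -0.5, 0, 0, -1], [-17.5, -0.5, 0, 0, -1], [-20, -0.6, 0, 0, -1], [-22, -0.7, 0, 0, -1], [-24, -0.7, 0, 0, -1], [-24, -0.7, 0, 0, -1]],
  ],
)

```text
time_s: 10.07
eef_pos: [485.4, -110.1, 140.3]
ee_rot: [0.001, 0.712, -0.702, 0.001]
force: [0.2, 0.6, -1.4]
grip_width: 0.289
```

Request:
move_arm(
  rows=[
    [[-3, -0.1, 0, 0, -1], [-6, -0.2, 0, 0, -1], [-9, -0.3, 0, 0, -1], [-12, -0.4, 0, 0, -1], [-15, -0.5, 0, 0, -1], [-18, -0.5, 0, 0, -1], [-20, -0.6, 0, 0, -1], [-20, -0.6, 0, 0, -1]],
  ],
)

```text
time_s: 11.08
eef_pos: [485.7, -90.0, 140.3]
ee_rot: [0.001, 0.712, -0.702, 0.001]
force: [0.6, -0.5, -2.2]
grip_width: 0.296
```

Request:
move_arm(
  rows=[
    [[-3, -0.1, 0, 0, -1], [-6, -0.2, 0, 0, -1], [-9, -0.3, 0, 0, -1], [-12, -0.4, 0, 0, -1], [-15, -0.5, 0, 0, -1], [-18, -0.5, 0, 0, -1], [-21, -0.6, 0, 0, -1], [-24, -0.7, 0, 0, -1], [-27, -0.8, 0, 0, -1], [-29, -0.9, 0, 0, -1], [-30, -0.9, 0, 0, -1], [-30, -0.9, 0, 0, -1]],
  ],
)

```text
time_s: 12.58
eef_pos: [486.2, -60.0, 140.2]
ee_rot: [0.001, 0.712, -0.702, 0.002]
force: [-0.0, -0.2, -1.8]
grip_width: 0.298
```

```bash
python3 - <<'E'
from h import *
c=cap('wrist','10.png');s=sense();print(s['time_s'],s['eef_pos'],s['force'],s['wrist_torque'],s['ee_rot'])
cv2.imwrite('pics/10c.png',cv2.resize(c['color'][120:330,0:380],None,fx=2.1,fy=2.1,interpolation=cv2.INTER_CUBIC))
b=cap('top','10t.png')
E
```

```text
12.625 [486.19993703 -60.05259162 140.18810291] [ 0.61173146 -0.57106453 -1.20484716] [ 0.05917682 -0.03238984  0.01396768] [ 0.00089683  0.71206769 -0.70210864  0.00150102]
```

View pics/10c.png

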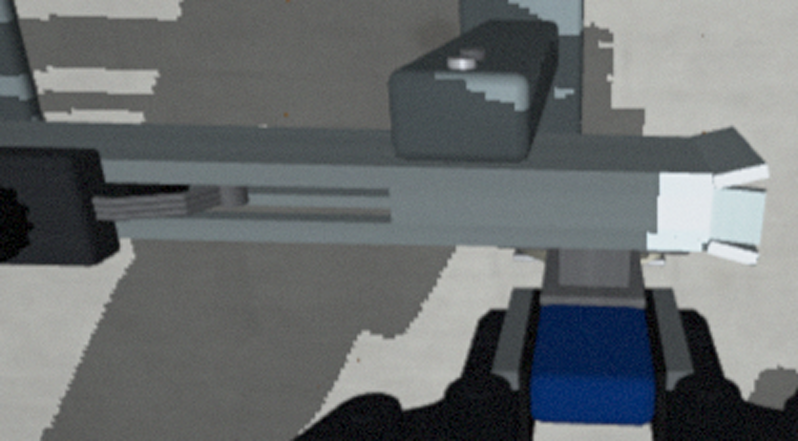

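The glides are in the rail, with only the neck showing at crop (595,265). The spring clip's nose is near crop (240,195), original (114,213). I'll go closer and time the force from there.

```bash
python3 - <<'E'
from h import *
c=cap('wrist')
for n,u,v,h in [('nose',245,195,143),('block face',105,200,150),('rail front L',130,240,143),('rail front R',640,250,143)]: print(n,onz(c,u/2.1,120+v/2.1,h).round(1))
E
```

```text
nose [520.7  15.5 143. ]
block face [521.7  40.2 150. ]
rail front L [509.8  42.3 143. ]
rail front R [508.9 -69.8 143. ]
```

Request:
move_arm(
  rows=[
    [[-3, -0.1, 0, 0, -1], [-6, -0.2, 0, 0, -1], [-9, -0.3, 0, 0, -1], [-12, -0.4, 0, 0, -1], [-15, -0.5, 0, 0, -1], [-18, -0.5, 0, 0, -1], [-21, -0.6, 0, 0, -1], [-24, -0.7, 0, 0, -1], [-27, -0.8, 0, 0, -1], [-30, -0.9, 0, 0, -1], [-30, -0.9, 0, 0, -1]],
  ],
)

```text
time_s: 14.1
eef_pos: [486.7, -29.9, 140.1]
ee_rot: [0.001, 0.712, -0.702, 0.001]
force: [-0.3, 0.2, -2.2]
grip_width: 0.296
```

Request:
move_arm(
  rows=[
    [[-2, 0, 0, 0, -1], [-4, -0.1, 0, 0, -1], [-6, -0.1, 0, 0, -1], [-8, -0.2, 0, 0, -1], [-10, -0.2, 0, 0, -1], [-12, -0.3, 0, 0, -1], [-12, -0.3, 0, 0, -1]],
  ],
)

```text
time_s: 14.98
eef_pos: [486.8, -17.7, 140.0]
ee_rot: [0.001, 0.712, -0.702, 0.001]
force: [-0.2, -0.1, -2.5]
grip_width: 0.297
```

Request:
move_arm(
  rows=[
    [[-1, 0, 0, 0, -1], [-2, 0, 0, 0, -1], [-3, -0.1, 0, 0, -1], [-4, -0.1, 0, 0, -1], [-4, -0.1, 0, 0, -1]],
  ],
)

```text
time_s: 15.6
eef_pos: [486.8, -13.7, 140.0]
ee_rot: [0.001, 0.712, -0.702, 0.001]
force: [0.3, -1.2, -2.2]
grip_width: 0.293
```

Request:
move_arm(
  rows=[
    [[-1, 0, 0, 0, -1], [-2, 0, 0, 0, -1], [-3, -0.1, 0, 0, -1], [-3, -0.1, 0, 0, -1]],
  ],
)

```text
time_s: 16.1
eef_pos: [486.9, -10.6, 140.0]
ee_rot: [0.001, 0.712, -0.702, 0.001]
force: [0.9, -0.6, -1.5]
grip_width: 0.293
```

Request:
move_arm(
  rows=[
    [[-1, 0, 0, 0, -1], [-2, 0, 0, 0, -1], [-3, -0.1, 0, 0, -1], [-3, -0.1, 0, 0, -1]],
  ],
)

```text
time_s: 16.6
eef_pos: [486.9, -7.5, 140.0]
ee_rot: [0.001, 0.712, -0.702, 0.001]
force: [0.1, 0.4, -2.6]
grip_width: 0.292
```

Request:
move_arm(
  rows=[
    [[-1, 0, 0, 0, -1], [-2, 0, 0, 0, -1], [-3, -0.1, 0, 0, -1], [-3, -0.1, 0, 0, -1]],
  ],
)

```text
time_s: 17.1
eef_pos: [487.0, -5.1, 139.6]
ee_rot: [0.001, 0.712, -0.702, 0.002]
force: [1.1, -5.5, -6.5]
grip_width: 0.296
```

Request:
move_arm(
  rows=[
    [[-1, 0, 0, 0, -1], [-2, 0, 0, 0, -1], [-2, 0, 0, 0, -1]],
  ],
)

```text
time_s: 17.48
eef_pos: [487.0, -4.2, 139.3]
ee_rot: [0.002, 0.712, -0.702, 0.002]
force: [1.4, -8.8, -7.4]
grip_width: 0.293
```

Request:
move_arm(
  rows=[
    [[-1.2, 0, 0, 0, -1], [-1.7, 0, 0, 0, -1], [-2.2, 0, 0, 0, -1], [-2.2, 0, 0, 0, -1]],
  ],
)

```text
time_s: 17.98
eef_pos: [487.0, -2.9, 139.2]
ee_rot: [0.003, 0.712, -0.702, 0.003]
force: [0.5, -6.0, -4.1]
grip_width: 0.295
```

Request:
move_arm(
  rows=[
    [[-1.2, 0, 0, 0, -1], [-1.7, 0, 0, 0, -1], [-2.2, 0, 0, 0, -1], [-2.2, 0, 0, 0, -1]],
  ],
)

```text
time_s: 18.48
eef_pos: [487.0, -1.2, 139.2]
ee_rot: [0.003, 0.712, -0.702, 0.003]
force: [-0.7, -4.7, -3.7]
grip_width: 0.291
```

Request:
move_arm(
  rows=[
    [[-1, 0, 0, 0, -1], [-2, 0, 0, 0, -1], [-3, 0, 0, 0, -1], [-4, 0, 0, 0, -1], [-4, 0, 0, 0, -1]],
  ],
)

```text
time_s: 19.1
eef_pos: [487.0, 3.1, 139.1]
ee_rot: [0.003, 0.712, -0.702, 0.003]
force: [0.5, -1.6, -3.1]
grip_width: 0.294
```

Request:
move_arm(
  rows=[
    [[-1, 0, 0, 0, -1], [-2, 0, 0, 0, -1], [-3, 0, 0, 0, -1], [-3, 0, 0, 0, -1]],
  ],
)

```text
time_s: 19.6
eef_pos: [487.0, 6.4, 139.1]
ee_rot: [0.003, 0.712, -0.702, 0.003]
force: [0.7, -0.1, -2.6]
grip_width: 0.295
```

Request:
move_arm(
  rows=[
    [[-1, 0, 0, 0, -1], [-2, 0, 0, 0, -1], [-3, 0, 0, 0, -1], [-3, 0, 0, 0, -1]],
  ],
)

```text
time_s: 20.1
eef_pos: [487.0, 9.7, 139.1]
ee_rot: [0.003, 0.712, -0.702, 0.003]
force: [0.6, 2.4, -1.9]
grip_width: 0.295
```

Request:
move_arm(
  rows=[
    [[-1, 0, 0, 0, -1], [-2, 0, 0, 0, -1], [-2, 0, 0, 0, -1]],
  ],
)

```text
time_s: 20.48
eef_pos: [487.0, 11.7, 139.1]
ee_rot: [0.003, 0.712, -0.702, 0.003]
force: [1.2, -0.5, -3.4]
grip_width: 0.293
```

Request:
move_arm(
  rows=[
    [[-1, 0, 0, 0, -1], [-2, 0, 0, 0, -1], [-2, 0, 0, 0, -1]],
  ],
)

```text
time_s: 20.85
eef_pos: [487.1, 13.2, 139.2]
ee_rot: [0.003, 0.712, -0.702, 0.004]
force: [1.6, -4.4, -2.4]
grip_width: 0.294
```

The buffer is touched at about y=12. One more small press, staying under 12 N.

Request:
move_arm(
  rows=[
    [[-1, 0, 0, 0, -1], [-1.8, 0, 0, 0, -1], [-1.8, 0, 0, 0, -1]],
  ],
)

```text
time_s: 21.22
eef_pos: [487.1, 14.2, 139.2]
ee_rot: [0.003, 0.712, -0.702, 0.004]
force: [0.9, -8.3, -3.0]
grip_width: 0.3
```

```bash
python3 - <<'E'
from h import *
c=cap('wrist','11.png');s=sense();print(s['time_s'],s['eef_pos'],s['force'],s['wrist_torque'])
cv2.imwrite('pics/11c.png',cv2.resize(c['color'][120:330,60:440],None,fx=2.1,fy=2.1,interpolation=cv2.INTER_CUBIC))
E
```

```text
21.275 [487.12966412  14.16933049 139.21086707] [ 0.87851299 -7.17042859 -3.54771406] [-1.36731488 -0.03494041 -0.14902142]
```

View pics/11c.png

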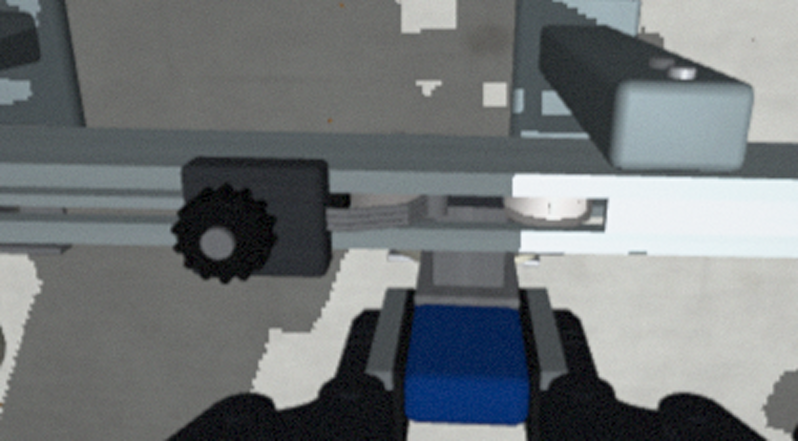

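The picture confirms it: the clip nose at crop (430,200) has dropped between the glides, and the leading disc at (375,200) is under the clip against the stop. Before opening I'll check the finger clearance to the stop block.

```bash
python3 - <<'E'
from h import *
c=cap('wrist');s=sense();print(s['time_s'],s['eef_pos'],s['force'])
import copy
d=copy.copy(c); d['p']=c['p']+np.array([486.2-487.13,-60.05-14.17,140.19-139.21])
a=(325/2.1+60,268/2.1+120); b=(103/2.1,258/2.1+120)
print('block front corner',tri(c,a,d,b))
print('finger/pad',onz(c,365/2.1+60,330/2.1+120,150).round(1), onz(c,595/2.1+60,330/2.1+120,150).round(1))
E
```

```text
21.325 [487.13690146  14.16292444 139.20315899] [ 1.56879962 -7.44071184 -2.57282971]
block front corner (array([507.66644732,  45.29185391, 147.23187949]), np.float64(0.20273597340248184))
finger/pad [494.1  36.9 150. ] [494.5 -13.2 150. ]
```

Block front is at x≈507 and the fingers reach at most 498, so there is room. I'll ease off the buffer and open part way.

Request:
move_arm(
  rows=[
    [[0.8, 0, 0, 0, -1], [1.4, 0, 0, 0, -1], [1.4, 0, 0, 0, -1], [1.4, 0, 0, 0, -0.3], [1.4, 0, 0, 0, -0.1], [1.4, 0, 0, 0, 0.1], [1.4, 0, 0, 0, 0.1], [1.4, 0, 0, 0, 0.1], [1.4, 0, 0, 0, 0.1]],
  ],
)

```text
time_s: 22.45
eef_pos: [487.2, 12.8, 139.2]
ee_rot: [0.003, 0.712, -0.702, 0.004]
force: [0.1, 0.5, 1.0]
grip_width: 0.547
```

Request:
move_arm(
  rows=[
    [[0, 0, -5, 0, 0.1], [0, 0, -15, 0, 0.1], [0, 0, -30, 0, 0.1], [0, 0, -45, 0, 0.1], [0, 0, -60, 0, 0.1], [0, 0, -75, 0, 0.1], [0, 0, -75, 0, 0.1]],
  ],
)

```text
time_s: 23.32
eef_pos: [487.5, 13.5, 215.4]
ee_rot: [0.003, 0.712, -0.702, 0.005]
force: [-0.1, -0.7, -0.1]
grip_width: 0.551
```

```bash
python3 - <<'E'
from h import *
c=cap('wrist','12.png');s=sense();print(s['time_s'],s['eef_pos'],s['force'],s['grip_width'])
cv2.imwrite('pics/12c.png',cv2.resize(c['color'][100:330,60:440],None,fx=2.1,fy=2.1,interpolation=cv2.INTER_CUBIC))
E
```

```text
23.375 [487.1504324   13.55971676 214.49024658] [ 0.76861767 -0.32116422  0.06148558] 0.5502614272317923
```

The picture limit is reached, so I'll check the released hanger numerically.

```bash
python3 - <<'E'
from h import *
for k in range(2):
    c=cap('wrist')
    for n,ce,r in blobs(c,(105,120,30),(128,255,255),300): 
        p=cv2.boxPoints(r); b=p[np.argsort(p[:,1])[2:]]
        P=[onz(c,*q,165.5).round(1) for q in b]; print(n,ce.round(1),r,'front top edge',P)
a=cap('scene')
print([(n,np.round(ce,1),np.round(r[1],1)) for n,ce,r in blobs(a,(108,120,60),(125,255,255))if n<300])
print('expected grip centre px',proj(a,(486,13,148.5)).round(1))
g=cv2.cvtColor(c['color'],cv2.COLOR_BGR2HSV); 
print(sense()['force'])
E
```

```text
1119 [ 21.4 220.8] ((25.237796783447266, 222.64930725097656), (29.119647979736328, 52.05913543701172), 86.90594482421875) front top edge [array([486.9, 160.8, 165.5]), array([484.6, 194.3, 165.5])]
1151 [283.7 229.7] ((283.5, 228.5), (33.0, 37.0), 90.0) front top edge [array([4.820e+02, 4.000e-01, 1.655e+02]), array([481.7,  24.5, 165.5])]
1111 [ 21.1 220.7] ((25.191986083984375, 222.64779663085938), (29.17015266418457, 51.92812728881836), 86.98721313476562) front top edge [array([486.8, 160.6, 165.5]), array([484.5, 193.9, 165.5])]
1155 [283.7 229.7] ((283.5, 228.5), (33.0, 37.0), 90.0) front top edge [array([481.9,   0.5, 165.5]), array([481.7,  24.6, 165.5])]
[(np.int32(53), array([264.8, 181. ]), array([12.,  4.])), (np.int32(62), array([287.8, 204. ]), array([13.,  5.]))]
expected grip centre px [287.5 204.3]
[-0.42171875 -0.89143574  0.07554909]
```

```bash
python3 -c "
from h import *
print(ctrl.finish_job())"
```

```text
the job is handed in; nothing more can be done
None
```

The pattern plate is hung in the rail and parked at the near stop. The job was handed in at about 23.5 s of the 72 s allowed; it reports no verdict.

- **Grasp and entry:** I pinched the blue grip from behind, so the wrist camera could see both the glides and the mouth. The glides were within about 0.5 mm of the rail axis and parallel to it before entry. They went in with almost no force.
- **Feeling for the stop:** The clip met the leading glide at TCP y≈−6 and took up to 8.8 N to pass. The buffer touched at about y=12, and I pressed it to about 8.3 N, under the 12 N limit. I then eased off 1.4 mm, opened the gripper and lifted about 75 mm clear.
- **Last checks:** The picture before release showed the clip's nose dropped between the two glides. After release the hanger stayed at y≈12.5 mm in both readings, and the scene camera placed the grip within 0.5 pixel of where it should be. The force on the robot was about 1 N or less, within the sensor's noise.
- **Small disagreement:** The grip's front edge measured about 1 mm off the expected x, within calibration.
- **Not checked:** My 12-picture limit was used up, so I did not view the clip again after release. I also did not re-measure the bystanders; the arm passed clear of them.

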